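# Daily self-test of a defibrillator: keys, then paddle switches

### The arm

A 6-joint arm with a two-finger parallel gripper is mounted at the origin on the work surface. World frame = base frame: x ahead of the robot, y to its left, z up, the work surface at z = 0. Lengths are in m, angles in rad, forces in N, time in s.
With the tool pointing down it reaches from about 0.35 to 0.875 m from the base axis. Payload 4.2 kg.
Tool frame: the origin (TCP) lies between the finger pads; the fingertips stand arm.tip_reach ahead of it and the grasp point (between the pads) lies 3 mm ahead of it (arm.tip_reach is the distance from the TCP to the fingertips, in m); z points along the fingers, y is the line along which they close (so a half turn about z gives the same grasp; the last joint's range is limited). The gripper opens to 85 mm and grips with 20 to 120 N. Pads are 22 mm wide; open, the fingers measure 114 mm over their backs; the gripper's body (76 mm by 85 mm) begins 54 mm behind the grasp point. The pads swing forward as they close: fully open they stand 13 mm farther back than shut.
Start: joints at [-1.052, 0.385, 0.008, 0, -1.194, -0.259], TCP at [0.161, -0.604, 0.253] pointing down, gripper open.
Joint ranges: [-3.14, 3.14], [-1.21, 2.06], [-1.07, 1.41], [-3.16, 2.05], [-2.99, -0.16], [-3.1, 3.1]. Speed limits (rad/s): [2.79, 2.79, 3.14, 3.14, 3.14, 3.14].

### API

Orientations are given as a unit quaternion [x, y, z, w].
In Python, from workcell import arm gives the robot as it stands.
- The arm moves only by the shell command python3 -m jog 'ROWS' [FORCE]. ROWS is text: rows parted by semicolons, each of 7 numbers parted by spaces: the closure, from -1 (fully open) to 1 (shut), then the shift along the tool's x, y, z in units of 30 mm (1.0 is 30 mm), then the turn, a rotation vector about the tool's x, y, z in units of 8 degrees (1.0 is 8 degrees). In form: gripper tx ty tz rx ry rz; .... A call has 1 to 20 rows; each row is the pose to reach, as a shift and turn from the pose commanded when the call began, along the tool's axes at that moment; what a row does not reach only later rows make up. A row lasts 1/10 s, in which the tool goes at most 50 mm and 8.59 degrees, less where a joint would pass 70% of its speed; a pose out of reach is approached as far as the arm can. A call with a gripper value outside its range is refused whole. The fingers move at their own pace and stop on an object; FORCE is the grip in N (left out, the last holds). Time passes only in rows, so rows that repeat a pose let the fingers close. It gives the time, the measured TCP pose, the force, the opening and the grip force at its end, in the units of the state.
- arm.observe(): the state, without advancing time (a new reading comes with each control period).
- arm.snapshot(name): name is "scene" or "top" or "wrist"; returns a dict with "image" (420x560x3 uint8, red, green, blue), "fx", "fy", "cx", "cy" (pixels), "k1" (the pictures are not rectified: a ray, as slopes to the right and down, at radius r is drawn at 1 + k1 r^2 times it, then the intrinsics apply), "xyz" and "orientation" of the camera in the world; the wrist camera has in their place "tool_from_camera" (4x4, takes a point from camera to tool coordinates, whose origin is the TCP and whose axes are the flange's). Camera axes: x right, y down, z forward; pixel columns grow to the right and rows downward; lengths in m; the calibration is good to about 2 mm. A picture is of the moment at which its call begins: read the wrist's pose just before it. There is no depth.
- arm.job_done(): hands the job in; it is judged then, once.
The state is a dict: "time_s": time; "joints": joint angles; "joint_vel": joint speeds; "joint_efforts": joint torques, N m; "tcp_pos": TCP position; "orientation": TCP orientation; "ft_force": force on the tool from outside, world axes, zero at the start; "torque": the same for the moment, N m; "grip_width": finger opening in m; "finger_force": force on a finger pad.
Only numpy, scipy, OpenCV 4.12 (cv2) and the standard library are available. Lean on these libraries where they do the work, as an engineer would, in place of code of your own. Each camera call takes 0.05 s, during which the arm holds its last target. There are 200 camera calls.

### The job

Run the defibrillator's daily self-test: with a light fingertip press, push in the round key on the monitor, then the long key, then the thumb switch of the paddle with the round plate, and last the thumb switch of the paddle with the rectangular plate. Each stays in once pressed. Leave the square key alone, and do not pick up, shift or tip the monitor, the paddles or the things around them.

Things in the scene. Friction and masses are not known exactly. Their poses are not given: they have to be found in the camera images.
- monitor: Defibrillator monitor, white, 240 (x) x 280 (y) x 90 mm, 5 kg, loose on rubber feet, lying on its back, screen and keys up. Origin: centre of the underside. x points from the key row to the screen and carrying handle (juts 28 mm beyond the case); y runs along the key row. Keys at x = -82 mm: round at y = +80, square at 0, long at -80 mm.
- round_key_top (a point): Centre of the top of the round black key (28 mm diameter), 105 mm above the table and 14 mm above the panel when out. Moves down with the key.
- long_key_top (a point): Centre of the top of the long black key (18 mm along the monitor's x, 48 mm along its y), 105 mm above the table and 14 mm above the panel when out. Moves down with the key.
- square_key_top (a point): Centre of the top of the small square black key (20 x 20 mm), between the other two, same height. To be left alone.
- round_key (a joint): Travel of the round key: 0 out, grows as it is pressed down, 0.010 m fully in (end stop, still 4 mm proud). Latching: it takes 3.5 N to start moving, rising to 6.5 N fully in, and stays wherever it is pushed; it counts as in from 4 mm. Pressing any key or thumb switch with more than 20 N is too hard.
- long_key (a joint): Travel of the long key: 0 out, 0.010 m fully in; same behaviour as the round key.
- square_key (a joint): Travel of the square key: 0 out, 0.010 m fully in; same behaviour. It must stay out (under 2 mm).
- tray: Shallow fixed steel tray, 160 (x) x 290 (y) x 22 mm high, wall and floor 4 mm. Origin: centre of the underside on the table. Both paddles stand in it, side by side along its y, in either order.
- round_paddle: Grey hand paddle, 0.3 to 0.6 kg, loose, standing on a ROUND plate (90 mm diameter, 14 mm thick); a stem carries a bar handle 28 mm thick and 118 mm long lying along its x, axis 62 mm above the plate's underside. Origin: centre of the plate's underside (on the tray floor, 4 mm above the table).
- square_paddle: The same grey hand paddle on a RECTANGULAR plate 90 (x) x 74 (y) x 14 mm. Origin: centre of the plate's underside.
- round_thumb_top (a point): Centre of the top of the round-plate paddle's thumb switch, a black button 20 mm in diameter on a boss (28 mm diameter) at the middle of the handle, straight above the plate's centre; 94 mm above the plate's underside (98 mm above the table) and 14 mm above the boss when out. Moves down with the switch.
- square_thumb_top (a point): Centre of the top of the rectangular-plate paddle's thumb switch; same size and heights.
- round_thumb (a joint): Travel of the round-plate paddle's thumb switch: 0 out, 0.010 m fully in; same latching behaviour as the keys.
- square_thumb (a joint): Travel of the rectangular-plate paddle's thumb switch: 0 out, 0.010 m fully in; same latching behaviour.
- gel_bottle: Bystander: upright bottle, 56 mm diameter, 150 mm tall, loose. Origin: centre of its underside.
- vial: Bystander: amber glass jar with a metal cap, 44 mm diameter, 65 mm tall, loose, between monitor and tray. Origin: centre of its underside.
- tape_roll: Bystander: roll of tape lying flat, 84 mm outside diameter, 56 mm hole, 25 mm high, loose. Origin: centre of its underside.
Things that resemble listed ones, but are neither listed nor needed, are in the scene too. What is shaped like the round_paddle but green, purple or white is not meant.

How it is judged:
On the way, in this order (a step that is already met when the one before it is completed fails the run):
1. The round key on the monitor is pressed in (value of joint round_key above 0.004 m and value of joint each of long_key, round_thumb, square_thumb below 0.004 m), for 0.1 s.
2. then the long key is pressed in (value of joint long_key above 0.004 m and value of joint each of round_thumb, square_thumb below 0.004 m), for 0.1 s.
3. then the thumb switch of the round-plate paddle is pressed in (value of joint round_thumb above 0.004 m and value of joint square_thumb below 0.004 m), for 0.1 s.
4. then the thumb switch of the rectangular-plate paddle is pressed in (value of joint square_thumb above 0.004 m), for 0.1 s.
At the end, for the whole second after the job is handed in: Round key, long key and both thumb switches are in by at least 4 mm of their 10 mm, pressed in that order; the square key is out (under 2 mm); monitor within 15 mm, and paddles, bottle, jar and tape roll within 20 mm, of where they started, upright and at rest (value of joint each of round_key, long_key, round_thumb, square_thumb above 0.004 m and value of joint square_key below 0.002 m and distance of monitor from where it was at the start of the episode below 0.015 m and distance of each of round_paddle, square_paddle, gel_bottle, vial, tape_roll from where it was at the start of the episode below 0.02 m and angle between each of monitor, round_paddle, square_paddle, gel_bottle, vial, tape_roll's own z axis and vertical below 0.25 rad and linear speed of each of monitor, round_paddle, square_paddle, gel_bottle, vial, tape_roll below 0.02 m/s); the robot touches nothing.
It fails at once if a key or thumb switch is pressed in before its turn ((value of joint long_key above 0.004 m and value of joint round_key below 0.004 m) or (value of joint round_thumb above 0.004 m and value of joint long_key below 0.004 m) or (value of joint square_thumb above 0.004 m and value of joint round_thumb below 0.004 m)).
It fails at once if the square key is pressed (value of joint square_key above 0.002 m).
It fails at once if the monitor or a paddle is pressed with more than 20 N (contact force between any of the fingers, the arm and monitor above 20 N or contact force between any of the fingers, the arm and round_paddle above 20 N or contact force between any of the fingers, the arm and square_paddle above 20 N).
It fails at once if the monitor (15 mm) or a paddle (20 mm) is lifted, carried, shifted or tipped (distance of monitor from where it was at the start of the episode above 0.015 m or angle between any of monitor, round_paddle, square_paddle's own z axis and vertical above 0.25 rad or distance of any of round_paddle, square_paddle from where it was at the start of the episode above 0.02 m).
It fails at once if the bottle, the jar or the tape roll is moved more than 20 mm or tipped (distance of any of gel_bottle, vial, tape_roll from where it was at the start of the episode above 0.02 m or angle between any of gel_bottle, vial, tape_roll's own z axis and vertical above 0.25 rad).
It also fails if it takes over 58 s, if anything falls off the work surface, if the arm or the gripper's body presses on something with over 40 N, if the wrist force passes 120 N, or if a joint passes its speed limit or range.

## Working session

There is one attempt and no reset: what is moved stays moved. The work goes in short steps, Python scripts to look and compute and a shell command to move; the robot and the scene stay as the last step left them, time stands still between calls to the robot, and variables do not carry over. Pictures are saved under pics/ and viewed, at most 10 in all, crops included, and the job is handed in when it is done.

```bash
mkdir -p pics; ls
cat > h.py <<'E'
import numpy as np, cv2
from scipy.spatial.transform import Rotation as R
from workcell import arm
def save(name,fn):
    s=arm.snapshot(name); cv2.imwrite(fn,s["image"][:,:,::-1]); 
    np.save(fn+".npy",{k:v for k,v in s.items()},allow_pickle=True); return s
def cast(s,uv,z,T=None):
    K=np.array([[s["fx"],0,s["cx"]],[0,s["fy"],s["cy"]],[0,0,1.]])
    p=cv2.undistortPoints(np.array(uv,float).reshape(-1,1,2),K,np.array([s["k1"],0,0,0.])).reshape(-1,2)
    # drawn = ray*(1+k1 r^2)
    d=np.c_[p,np.ones(len(p))]
    if T is None: o=np.array(s["xyz"]); M=R.from_quat(s["orientation"]).as_matrix()
    else: o=T[:3,3]; M=T[:3,:3]
    d=d@M.T
    return o+d*((z-o[2])/d[:,2])[:,None]
def project(s,P):
    M=R.from_quat(s["orientation"]).as_matrix(); q=(np.atleast_2d(P)-s["xyz"])@M
    a=q[:,:2]/q[:,2:]; r2=(a**2).sum(1,keepdims=True); a=a*(1+s["k1"]*r2)
    return a*[s["fx"],s["fy"]]+[s["cx"],s["cy"]]
E
python3 - <<'E'
from h import *
for n in("top","scene"):
    s=save(n,f"pics/{n}.png"); print(n,s["xyz"],s["orientation"],s["fx"],s["k1"])
print(arm.observe(),arm.tip_reach)
E
```

```text
pics
top [ 0.3795874  -0.01234389  1.64878829] [-0.6979803   0.71321664 -0.04560126  0.04545391] 529.5149038599607 -0.12126010406611643
scene [ 1.307119   -0.05667942  1.22642427] [ 0.70232215  0.65513852 -0.19280158 -0.20090961] 438.9766335756453 -0.08744549104379458
{'time_s': 0.1, 'joints': array([-1.05241061e+00,  3.85485793e-01,  6.73474039e-03, -4.14092515e-04,
       -1.19402156e+00, -2.58630224e-01]), 'joint_vel': array([-3.97924734e-06, -3.76326594e-04,  2.96509234e-03,  2.57464986e-03,
        1.17992433e-03,  6.79147301e-04]), 'joint_efforts': array([-6.01793690e-04, -3.93317556e+01,  1.88928902e+01,  4.19795170e+00,
       -2.56423766e-03, -1.42535114e-06]), 'tcp_pos': array([ 0.16042904, -0.60354924,  0.25231948]), 'orientation': array([-1.29437128e-01,  9.91587120e-01,  9.87402774e-04, -1.96210764e-04]), 'ft_force': array([0.28799001, 0.8411112 , 0.47833594]), 'torque': array([-0.00717778, -0.05070978, -0.04209304]), 'finger_force': 0.0, 'grip_width': 0.08541353861094488} 0.022
```

View pics/top.png

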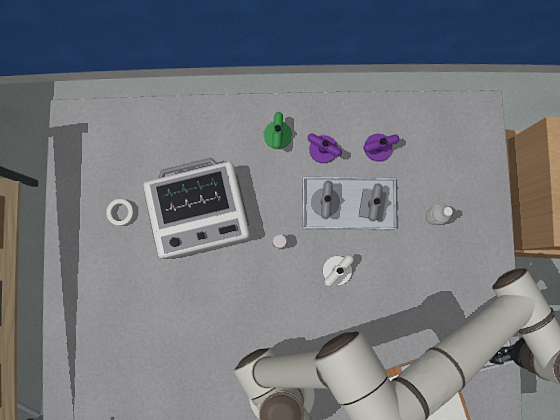

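View pics/scene.png

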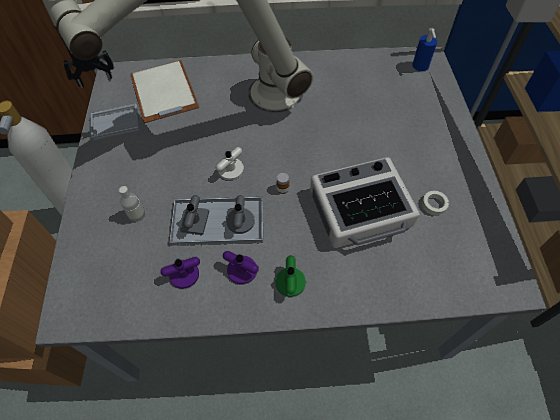

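The top view shows the round key near (176,241), the square key near (201,236) and the long key near (228,229). The thumb switch is near (327,199) on the round-plate paddle and near (377,202) on the rectangular one. In the scene view the keys are near (352,178), (355,172) and (378,166), and the switches near (240,202) and (193,200). Next I'll refine these with masks.

Run:
```python
from h import *
t=np.load("pics/top.png.npy",allow_pickle=True).item(); c=np.load("pics/scene.png.npy",allow_pickle=True).item()
def blob(s,uv,r=14,th=45):
    g=s["image"].max(2); x,y=uv; 
    m=(g[y-r:y+r,x-r:x+r]<th).astype(np.uint8)
    n,l,st,ce=cv2.connectedComponentsWithStats(m)
    return [(st[i,4],(ce[i]+[x-r,y-r]).round(1)) for i in range(1,n) if st[i,4]>8]
for nm,uv,z in[("round",(176,241),.105),("sq",(201,236),.105),("long",(228,229),.105),("rth",(327,199),.098),("sth",(377,202),.098)]:
    for a,ce in blob(t,uv): 
        P=cast(t,[ce],z)[0]; print(nm,a,ce,P.round(4), "scene proj",project(c,P).round(1))
v=[cv2.resize(t["image"][155:265,140:290],None,fx=5,fy=5,interpolation=2)[:, :, ::-1], ]
a=cv2.resize(t["image"][165:265,140:270],None,fx=3,fy=3,interpolation=2);b=cv2.resize(t["image"][165:265,290:420],None,fx=3,fy=3,interpolation=2)
d=cv2.resize(c["image"][150:250,300:430],None,fx=3,fy=3,interpolation=2);e=cv2.resize(c["image"][160:260,160:290],None,fx=3,fy=3,interpolation=2)
cv2.imwrite("pics/crops.png",np.vstack([np.hstack([a,b]),np.hstack([d,e])])[:,:,::-1])
```

```text
round 12 [176.9 242.8] [0.4626 0.2943 0.105 ] scene proj [[374.8 163.1]]
sq 10 [199.6 236.7] [0.4792 0.2274 0.105 ] scene proj [[355.1 168.4]]
long 60 [227.6 229. ] [0.5002 0.145  0.105 ] scene proj [[330.4 175.2]]
rth 29 [327.3 198.3] [ 0.5853 -0.15    0.098 ] scene proj [[237.5 204.8]]
sth 27 [376.6 200.9] [ 0.5744 -0.2962  0.098 ] scene proj [[189.7 204.7]]
```

View pics/crops.png

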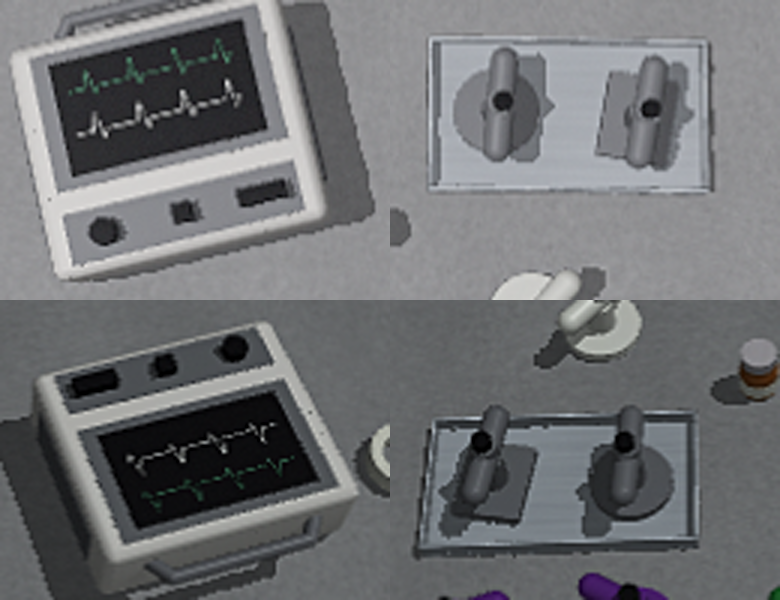

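The crops show both tray paddles are grey: the round plate is at image left in the top view and the rectangular plate at right. Top-view pixels are round key (174.7,242), square key (201.3,235.3) and long key (227.7,229). I'll move over the paddles and check with the wrist camera.

```bash
python3 -m jog '1 0 0 -1.5 0 0 0; 1 -17 9.4 -1.5 0 0 0; 1 -17 9.4 -1.5 0 0 0; 1 -17 9.4 -1.5 0 0 0; 1 -17 9.4 -1.5 0 0 0; 1 -17 9.4 -1.5 0 0 0; 1 -17 9.4 -1.5 0 0 0; 1 -17 9.4 -1.5 0 0 0; 1 -17 9.4 -1.5 0 0 0; 1 -17 9.4 -1.5 0 0 0; 1 -17 9.4 -1.5 0 0 0; 1 -17 9.4 -1.5 0 0 0; 1 -17 9.4 -1.5 0 0 0; 1 -17 9.4 -1.5 0 0 0; 1 -17 9.4 -1.5 0 0 0; 1 -17 9.4 -1.5 0 0 0' 30
cat > w.py <<'E'
from h import *
import sys
o=arm.observe(); s=save("wrist",sys.argv[1])
T=np.eye(4);T[:3,:3]=R.from_quat(o["orientation"]).as_matrix();T[:3,3]=o["tcp_pos"]
T=T@np.array(s["tool_from_camera"]); np.save(sys.argv[1]+".T.npy",T)
print(o["tcp_pos"],o["orientation"],o["ft_force"],T[:3,3])
g=s["image"].max(2); m=(g<45).astype(np.uint8)
n,l,st,ce=cv2.connectedComponentsWithStats(m)
for i in range(1,n):
    if 60<st[i,4]<8000: print(st[i],ce[i].round(1),cast(s,[ce[i]],.105,T)[0].round(4),cast(s,[ce[i]],.098,T)[0].round(4))
E
python3 w.py pics/w1.png
```

```text
time_s: 1.7
tcp_pos: [0.5803, -0.201, 0.2981]
orientation: [-0.129, 0.992, 0.0, -0.0]
ft_force: [-1.3, 0.8, -0.4]
grip_width: -0.0001
finger_force: 0.0
[ 0.58026246 -0.20101319  0.29809293] [-1.29154439e-01  9.91624393e-01  9.47312737e-05 -4.29775610e-04] [-1.33081039  0.75863848 -0.36098528] [ 0.51591982 -0.21908049  0.41882508]
[168 149  25  23 431] [180.2 160.1] [ 0.5751 -0.2929  0.105 ] [ 0.5764 -0.2945  0.098 ]
[320 200  21  22 327] [329.5 210.7] [ 0.5856 -0.1529  0.105 ] [ 0.5871 -0.1514  0.098 ]
```

View pics/w1.png

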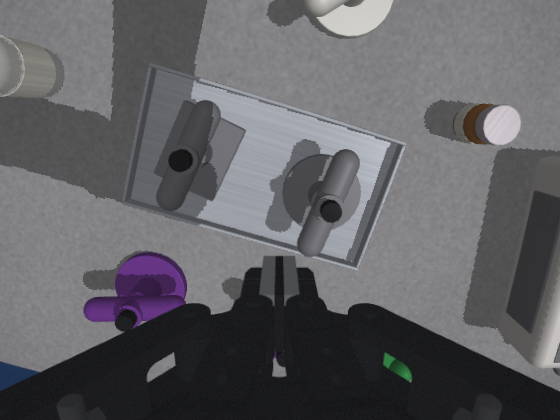

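The wrist view agrees within about 2 mm, with the rectangular paddle's switch at (180,160) and the round one's at (330,211). Next, the monitor.

```bash
python3 -m jog '1 -2 14 0 0 0 0; 1 -2 14 0 0 0 0; 1 -2 14 0 0 0 0; 1 -2 14 0 0 0 0; 1 -2 14 0 0 0 0; 1 -2 14 0 0 0 0; 1 -2 14 0 0 0 0; 1 -2 14 0 0 0 0; 1 -2 14 0 0 0 0; 1 -2 14 0 0 0 0; 1 -2 14 0 0 0 0; 1 -2 14 0 0 0 0'
python3 w.py pics/w2.png
```

```text
time_s: 2.95
tcp_pos: [0.5312, 0.2193, 0.2986]
orientation: [-0.129, 0.992, -0.0, 0.0]
ft_force: [-0.1, -0.6, 0.6]
grip_width: 0.0001
finger_force: 0.0
[0.53122117 0.21925162 0.29856741] [-1.28564465e-01  9.91701152e-01 -1.91037855e-05  4.63270017e-05] [-0.05249743 -0.58195993  0.58878854] [0.46674051 0.20127457 0.41923768]
[ 183  129   56   22 1133] [210.8 139.3] [0.5019 0.1496 0.105 ] [0.5027 0.1485 0.098 ]
[291 131  22  23 194] [296.3 142.2] [0.4855 0.2219 0.105 ] [0.4859 0.2223 0.098 ]
[375 132  17  29 121] [379.7 144.3] [0.4685 0.2925 0.105 ] [0.4685 0.2945 0.098 ]
```

View pics/w2.png

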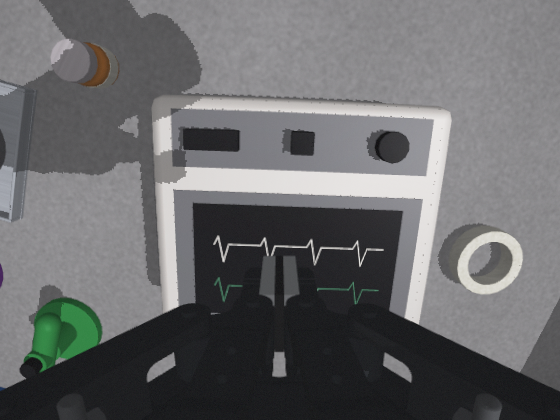

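The wrist view shows the round key's top at (393,147), the square key at (302,143) and the long key at (211,139).

Run:
```python
from h import *
s=np.load("pics/w2.png.npy",allow_pickle=True).item();T=np.load("pics/w2.png.T.npy")
t=np.load("pics/top.png.npy",allow_pickle=True).item()
print(w:=cast(s,[(393,147),(302.5,143),(211,139)],.105,T)); print(cast(t,[(174.7,242),(201.2,235.2),(227.6,229)],.105))
o=arm.observe(); M=R.from_quat(o["orientation"]).as_matrix()
p=o["tcp_pos"]
for q in(w[0],w[2],np.array([.5865,-.151,.098]),np.array([.5755,-.295,.098])):
    g=q+[0,0,.022]; print(((g-p)@M/.03).round(2)); p=g
```

```text
[[0.46754713 0.30456636 0.105     ]
 [0.4847922  0.22720679 0.105     ]
 [0.5015677  0.1497697  0.105     ]]
[[0.4650661  0.30082934 0.105     ]
 [0.4835339  0.22263455 0.105     ]
 [0.50016699 0.14498264 0.105     ]]
[1.33 3.29 5.72]
[ 0.22 -5.28  0.  ]
[ -0.18 -10.42   0.23]
[ 1.58 -4.55 -0.  ]
```

```bash
python3 -m jog '1 1.35 3.23 0 0 0 0; 1 1.35 3.23 0 0 0 0; 1 1.35 3.23 0 0 0 0; 1 1.35 3.23 2 0 0 0; 1 1.35 3.23 4 0 0 0; 1 1.35 3.23 5 0 0 0; 1 1.35 3.23 5.3 0 0 0; 1 1.35 3.23 5.3 0 0 0; 1 1.35 3.23 5.3 0 0 0'
python3 w.py pics/w3.png
```

```text
time_s: 3.9
tcp_pos: [0.4689, 0.3048, 0.1419]
orientation: [-0.129, 0.992, 0.001, 0.002]
ft_force: [0.8, 0.5, 0.7]
grip_width: 0.0
finger_force: 0.0
[0.46892279 0.30482464 0.14190682] [-0.12945379  0.99158268  0.00112922  0.00205523] [0.75044044 0.4635715  0.66047562] [0.40402912 0.28639322 0.26228613]
[  0 221  24  42 851] [ 10.1 240.6] [0.4936 0.1756 0.105 ] [0.4976 0.1707 0.098 ]
[  94  223   52   48 2207] [119.9 246.6] [0.4821 0.2294 0.105 ] [0.4856 0.2268 0.098 ]
```

View pics/w3.png

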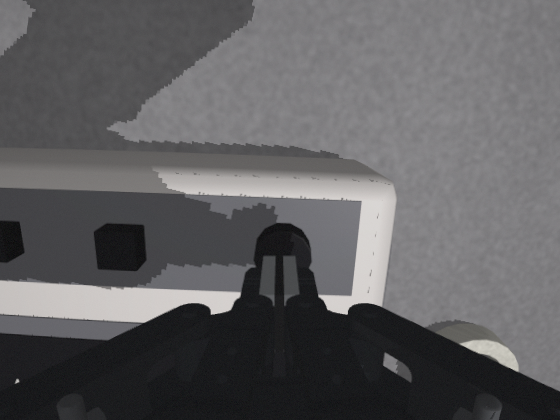

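The fingertip is centred on the round key (key at x≈283, tip at x≈280). Pressing.

```bash
python3 -m jog '1 0 0 0.2 0 0 0; 1 0 0 0.4 0 0 0; 1 0 0 0.45 0 0 0; 1 0 0 0.5 0 0 0; 1 0 0 0.55 0 0 0; 1 0 0 0.6 0 0 0; 1 0 0 0.6 0 0 0; 1 0 0 0.6 0 0 0'
```

```text
time_s: 4.75
tcp_pos: [0.4673, 0.3044, 0.1215]
orientation: [-0.13, 0.992, 0.0, 0.0]
ft_force: [-0.9, 0.2, 4.5]
grip_width: 0.0005
finger_force: 2.3
```

```bash
python3 -m jog '1 0 0 0.05 0 0 0; 1 0 0 0.1 0 0 0; 1 0 0 0.1 0 0 0; 1 0 0 0.1 0 0 0'
```

```text
time_s: 5.15
tcp_pos: [0.4673, 0.3044, 0.1185]
orientation: [-0.13, 0.992, 0.0, 0.0]
ft_force: [-1.7, 0.5, 4.5]
grip_width: 0.0004
finger_force: 2.3
```

```bash
python3 -m jog '1 0 0 -0.7 0 0 0; 1 0 0 -1.4 0 0 0; 1 0.2 -5.27 -1.4 0 0 0; 1 0.2 -5.27 -1.4 0 0 0; 1 0.2 -5.27 -1.4 0 0 0; 1 0.2 -5.27 -1.4 0 0 0; 1 0.2 -5.27 -1.0 0 0 0; 1 0.2 -5.27 -0.8 0 0 0; 1 0.2 -5.27 -0.8 0 0 0; 1 0.2 -5.27 -0.8 0 0 0'
python3 w.py pics/w4.png
```

```text
time_s: 6.15
tcp_pos: [0.5016, 0.1509, 0.1417]
orientation: [-0.131, 0.991, -0.0, -0.001]
ft_force: [-0.3, 0.7, -0.9]
grip_width: 0.0002
finger_force: 0.0
[0.50161176 0.15085166 0.14166297] [-1.30529932e-01  9.91444198e-01 -2.86848213e-04 -5.07673949e-04] [-0.32463842  0.73587824 -0.88029467] [0.43732412 0.13269686 0.26241226]
[ 411  239   53   47 1196] [431.2 261.7] [0.4837 0.2208 0.105 ] [0.4858 0.2247 0.098 ]
[549 245  11  39 279] [554.6 264.4] [0.4693 0.2829 0.105 ] [0.4707 0.2896 0.098 ]
```

View pics/w4.png

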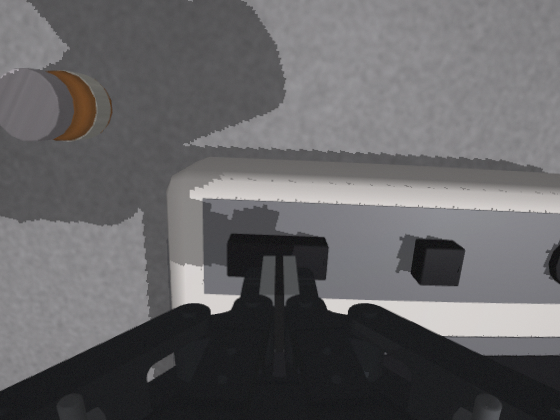

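The tip is centred on the long key (228 to 328 px, tip at 280). Pressing it the same way.

```bash
python3 -m jog '1 0 0 0.2 0 0 0; 1 0 0 0.4 0 0 0; 1 0 0 0.45 0 0 0; 1 0 0 0.5 0 0 0; 1 0 0 0.55 0 0 0; 1 0 0 0.6 0 0 0; 1 0 0 0.65 0 0 0; 1 0 0 0.7 0 0 0; 1 0 0 0.77 0 0 0; 1 0 0 0.77 0 0 0; 1 0 0 0.77 0 0 0'
```

```text
time_s: 7.3
tcp_pos: [0.5018, 0.1497, 0.1192]
orientation: [-0.13, 0.992, -0.0, -0.0]
ft_force: [-2.8, 1.1, 3.8]
grip_width: -0.0001
finger_force: 1.9
```

```bash
python3 -m jog '1 0 0 -0.7 0 0 0; 1 0 0 -1.4 0 0 0; 1 -1.5 2 -6 0 0 0; 1 -1.5 2 -6 0 0 0; 1 -1.5 2 -6 0 0 0; 1 -1.5 2 -6 0 0 0; 1 -1.5 2 -6 0 0 0; 1 -1.5 2 -6 0 0 0'
python3 w.py pics/w5.png
python3 - <<'E'
import cv2,numpy as np
a=cv2.imread("pics/w2.png")[90:190,140:460];b=cv2.imread("pics/w5.png")[90:190,140:460]
cv2.imwrite("pics/cmp.png",cv2.resize(np.vstack([a,b]),None,fx=2.4,fy=2.4))
E
```

```text
time_s: 8.1
tcp_pos: [0.5293, 0.2189, 0.2974]
orientation: [-0.129, 0.992, -0.0, -0.001]
ft_force: [0.2, -0.6, -1.7]
grip_width: 0.0001
finger_force: 0.0
[0.52933272 0.21885319 0.29742863] [-1.29314610e-01  9.91602728e-01 -3.56696225e-04 -1.27849868e-03] [ 0.18380442 -0.55428151 -1.7015337 ] [0.46518475 0.20089925 0.41828224]
[ 185  131   54   22 1030] [211.9 141.6] [0.5012 0.1505 0.105 ] [0.502  0.1494 0.098 ]
[291 134  22  23 231] [297.4 145.2] [0.4853 0.2227 0.105 ] [0.4858 0.2232 0.098 ]
```

View pics/cmp.png

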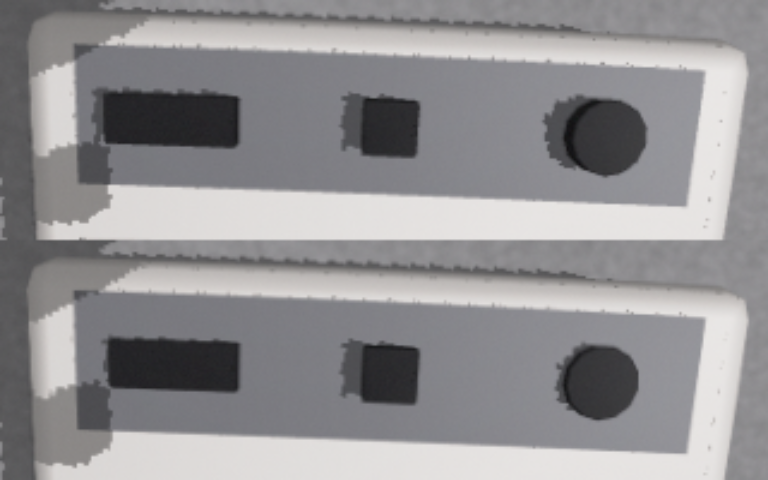

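Comparing before and after, the round and long keys' shadows have shrunk, so both are in. The square key and the monitor have not changed. Next is the round paddle's switch.

```bash
python3 -m jog '1 1.3 -12.4 0 0 0 0; 1 1.3 -12.4 0 0 0 0; 1 1.3 -12.4 0 0 0 0; 1 1.3 -12.4 0 0 0 0; 1 1.3 -12.4 0 0 0 0; 1 1.3 -12.4 0 0 0 0; 1 1.3 -12.4 0 0 0 0; 1 1.3 -12.4 0 0 0 0; 1 1.3 -12.4 0 0 0 0; 1 1.3 -12.4 1.5 0 0 0; 1 1.3 -12.4 3 0 0 0; 1 1.3 -12.4 4.5 0 0 0; 1 1.3 -12.4 5.2 0 0 0; 1 1.3 -12.4 5.4 0 0 0; 1 1.3 -12.4 5.4 0 0 0; 1 1.3 -12.4 5.4 0 0 0'
python3 w.py pics/w6.png
```

```text
time_s: 9.75
tcp_pos: [0.5887, -0.15, 0.1386]
orientation: [-0.13, 0.992, -0.0, 0.001]
ft_force: [-0.3, 0.2, 0.7]
grip_width: -0.0003
finger_force: 0.0
[ 0.58873425 -0.15002103  0.13862366] [-1.29923974e-01  9.91523124e-01 -3.88889898e-04  1.22610925e-03] [-0.32749992  0.15357526  0.67483469] [ 0.5240076  -0.16812605  0.25914175]
[  0 137  26  42 850] [ 10.5 157.3] [ 0.5716 -0.2794  0.105 ] [ 0.5737 -0.2844  0.098 ]
```

View pics/w6.png

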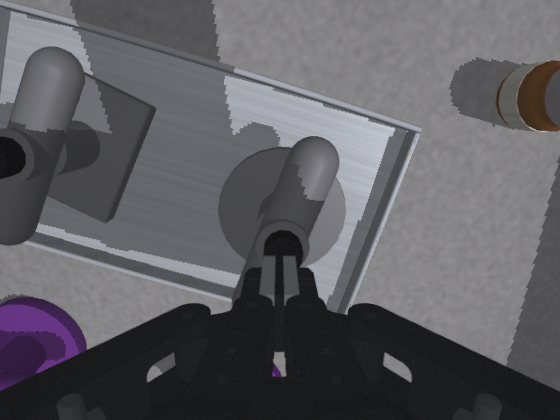

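The tip is over the round paddle's switch (switch at about (284,246), tip at x≈280). Pressing.

```bash
python3 -m jog '1 0.05 0 0.2 0 0 0; 1 0.05 0 0.4 0 0 0; 1 0.05 0 0.5 0 0 0; 1 0.05 0 0.55 0 0 0; 1 0.05 0 0.6 0 0 0; 1 0.05 0 0.65 0 0 0; 1 0.05 0 0.7 0 0 0; 1 0.05 0 0.75 0 0 0; 1 0.05 0 0.8 0 0 0; 1 0.05 0 0.86 0 0 0; 1 0.05 0 0.86 0 0 0; 1 0.05 0 0.86 0 0 0'
```

```text
time_s: 11.0
tcp_pos: [0.5862, -0.1507, 0.1115]
orientation: [-0.13, 0.992, -0.0, -0.0]
ft_force: [-3.3, 1.3, 5.0]
grip_width: 0.0002
finger_force: 2.3
```

```bash
python3 -m jog '1 0 0 -0.7 0 0 0; 1 0 0 -1.6 0 0 0; 1 1.57 -4.54 -1.6 0 0 0; 1 1.57 -4.54 -1.6 0 0 0; 1 1.57 -4.54 -1.6 0 0 0; 1 1.57 -4.54 -1.6 0 0 0; 1 1.57 -4.54 -1.1 0 0 0; 1 1.57 -4.54 -0.9 0 0 0; 1 1.57 -4.54 -0.9 0 0 0; 1 1.57 -4.54 -0.9 0 0 0'
python3 w.py pics/w7.png
```

```text
time_s: 12.0
tcp_pos: [0.5763, -0.2938, 0.1384]
orientation: [-0.13, 0.992, -0.0, 0.0]
ft_force: [0.7, 0.4, -0.0]
grip_width: -0.0001
finger_force: 0.0
[ 0.57631244 -0.29384622  0.13841654] [-1.30075328e-01  9.91504099e-01 -1.55329936e-04  8.15137069e-05] [ 0.66747828  0.37909731 -0.01229583] [ 0.51187196 -0.31199113  0.25908456]
[501 311  37  34 920] [518.9 327.9] [ 0.5803 -0.1668  0.105 ] [ 0.5834 -0.1602  0.098 ]
```

View pics/w7.png

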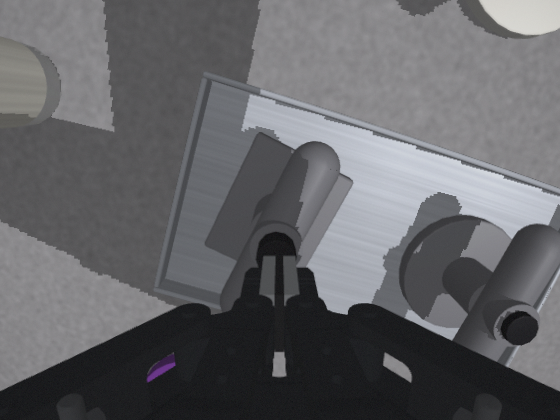

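The round switch (519,328) now sits low in its boss. The tip is over the rectangular paddle's switch (276,246). Pressing, then retreating up.

```bash
python3 -m jog '1 0 -0.04 0.2 0 0 0; 1 0 -0.04 0.4 0 0 0; 1 0 -0.04 0.5 0 0 0; 1 0 -0.04 0.55 0 0 0; 1 0 -0.04 0.6 0 0 0; 1 0 -0.04 0.65 0 0 0; 1 0 -0.04 0.7 0 0 0; 1 0 -0.04 0.75 0 0 0; 1 0 -0.04 0.8 0 0 0; 1 0 -0.04 0.88 0 0 0; 1 0 -0.04 0.88 0 0 0; 1 0 -0.04 0.88 0 0 0'; python3 -m jog '1 0 0 -0.7 0 0 0; 1 0 0 -1.4 0 0 0; 1 0 1.5 -5 0 0 0; 1 0 1.5 -5 0 0 0; 1 0 1.5 -5 0 0 0; 1 0 1.5 -5 0 0 0; 1 0 1.5 -5 0 0 0; 1 0 1.5 -5 0 0 0; 1 0 1.5 -5 0 0 0'
python3 w.py pics/w8.png
```

```text
time_s: 13.25
tcp_pos: [0.5762, -0.2955, 0.1121]
orientation: [-0.13, 0.992, -0.0, 0.0]
ft_force: [-2.2, 1.1, 4.1]
grip_width: -0.0002
finger_force: 2.2
time_s: 14.15
tcp_pos: [0.5641, -0.2522, 0.2598]
orientation: [-0.129, 0.992, 0.001, -0.002]
ft_force: [0.4, -0.2, 0.1]
grip_width: 0.0002
finger_force: 0.0
[ 0.56407461 -0.2522416   0.25977869] [-1.29201268e-01  9.91616633e-01  6.66900846e-04 -1.74403018e-03] [ 0.37135673 -0.15668589  0.08325409] [ 0.50006617 -0.27041109  0.38067637]
[214 188  23  24 420] [225.  199.4] [ 0.5728 -0.2946  0.105 ] [ 0.5747 -0.2952  0.098 ]
[374 242  22  21 311] [383.7 252.8] [ 0.5835 -0.1578  0.105 ] [ 0.5856 -0.155   0.098 ]
```

View pics/w8.png

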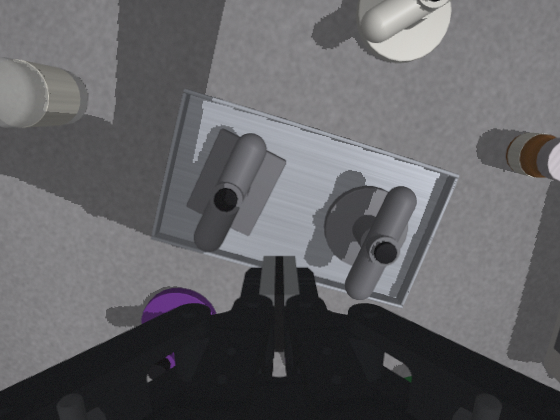

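Both switches, at (225,199) and (384,253), sit low with their boss rims showing. The paddles are upright and in place.

```bash
python3 -m jog '1 0 0 0 0 0 0; 1 0 0 0 0 0 0; 1 0 0 0 0 0 0' >/dev/null; python3 -c "
from workcell import arm
print(arm.job_done())"
```

```text
the job is handed in; nothing more can be done
None
```

I pressed the round key, the long key, the round-plate paddle's switch and the rectangular-plate paddle's switch in that order, about 8 mm each at roughly 5 N; the pictures show all four in, with the square key and everything around them unmoved, and the job is handed in (no verdict returned).

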